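# Wedge the washed spacer plates back into their taper rack

## Task

Return the two washed grey spacer plates from the drain stand to the steel taper rack beside it, the thick plate to the widest slot and the thin plate to the narrowest, so that the rack can be carried to the line. Lower each one, without letting it drop, flat and upright against the white cheek of its slot, and press it down until it wedges against the leaning steel strip; the strips are set a little differently each time, so go by feel: a push of about one and a half kilos (12 to 18 N) holds it tight, more bruises it. Leave both plates standing square and tight, and leave the bottles and the loose cap where they are.

Things in the scene. Friction and masses are not known exactly. Their poses are not given: they have to be found in the camera images.
- center_thick (a point): Centre (half-way up) of the thick plate: grey acetal, 14 mm thick (its y axis), 70 mm wide (x), 90 mm high (z), about 130 g. From 62 mm up it steps in to a grip tab 42 mm wide, 28 mm high, as thick as the plate. This point is 45 mm above the foot and 45 mm below the top. Turned half round it is the same plate.
- center_thin (a point): Centre (half-way up) of the thin plate: 8 mm thick (y), about 75 g, otherwise the same shape and sizes as the thick one.
- plate_thick: The thick plate itself; origin in the centre of its foot, axes as for center_thick.
- plate_thin: The thin plate itself; origin in the centre of its foot, axes as for center_thin.
- stand: Drain stand, fixed: white drip tray 96 x 140 mm (y), origin under its centre. The plates start upright in its two places, 30 mm either side of the centre along y, either plate in either place, feet 8 mm above the table. Wire hoops 36 mm high stand beside each plate, about 11 mm from its middle; higher up the plates are free on both sides.
- rack: Steel rack, fixed: base 86 mm (x) by 180 mm (y), origin under its centre, with three slots in a row along y, 50 mm apart, open above and at both ends. From -y to +y: narrow slot for the thin plate (empty), middle slot (a fixed 11 mm plate of the same shape, its top 118 mm above the table), wide slot for the thick plate (empty). A wire bail 33 mm high at each end.
- slot_thick (a point): Mouth of the wide slot, 60 mm above the table, level with the top of its white cheek (upright, 70 mm long, rigid). The thick plate's centre line passes through this point when the plate is flat on the cheek: the cheek's face is 7 mm away to -y; the steel strip on the +y side is 11 to 16 mm away at this height. Axes: x along the slot, y from cheek to strip.
- slot_thin (a point): The same for the narrow slot and the thin plate: cheek's face 4 mm to -y, strip 8 to 13 mm to +y. In both slots the rigid strip leans off the cheek by 1 mm in 5, so the slot narrows downwards and the plate stops where it is as wide as the plate: foot 20 to 45 mm below the mouth, not given where. Once pressed it stays by friction. A push over about 20 N bruises it.
- bottle_t0: Filled sauce bottle, 54 mm across and 166 mm high, standing loose behind the work; origin under it; not to be moved.
- cap_stray: Loose yellow screw cap, 29 mm across and 17 mm high, on the table between the drain stand and the bottles; not to be moved.
Mind the look-alikes: they are no part of the job. What is shaped like the plate_thin but green is not meant.

How it is judged:
By the outcome, as a careful person would: the job done as asked, in the order asked, and still so for the second after the job is handed in, with the robot touching nothing.
It also fails if it takes over 67 s, if anything falls off the work surface, if the arm or the gripper's body presses on something with over 40 N, if the wrist force passes 120 N, or if a joint passes its speed limit or range.

## Robot

A 6-joint arm with a two-finger parallel gripper is mounted at the origin on the work surface; the furniture and walls round the work are solid. World frame = base frame: x ahead of the robot, y to its left, z up, the work surface at z = 0. Lengths are in m, angles in degrees, forces in N, time in s.
With the tool pointing down it reaches from about 0.2 to 0.875 m from the base axis. Payload 3.4 kg.
Tool frame: the origin (TCP) lies at the very end of the fingers, on their centre line; the grasp point (between the pads) lies env.grip_depth behind it (env.grip_depth is the distance from the TCP to the grasp point, in m); z points along the fingers, y is the direction in which the jaws open and shut (so a half turn about z gives the same grasp; the last joint's range is limited). The gripper opens to 94 mm and grips with 3 to 60 N. Pads are 16 mm wide; open, the fingers measure 119 mm over their backs; the gripper's body (75 mm by 177 mm) begins 78 mm behind the grasp point.
Start: joints at [60.332, 15.808, 86.224, -0, 77.962, -6.933], TCP at [0.222, 0.53, 0.205] pointing down, gripper open.
Joint ranges: [-165.64, 165.64], [-43.16, 119.46], [12.63, 154.43], [-67.54, 247.53], [6.08, 155.33], [-154.97, 154.97]. Speed limits (degrees/s): [147.25, 147.25, 180, 180, 180, 180].

## Interface

Orientations are given as a 3x3 rotation matrix whose columns are the frame's x, y, z axes.
In Python, from cell import env gives the robot as it stands.
- The arm moves only by the tool arm_command, never from a script. Its argument "plan" is a list of rows, each a list of 4 numbers: the shift along the world's x, y, z in mm, then the turn about the world's z in degrees. In form: [[dx, dy, dz, yaw], ...]. A call has exactly 5 rows; each row is the pose to reach, as a shift and turn from the pose commanded when the call began; what a row does not reach only later rows make up. A row lasts 1/8 s, in which the tool goes at most 62.5 mm and 10.7 degrees, less where a joint would pass 70% of its speed; a pose out of reach is approached as far as the arm can. A call with a gripper value outside its range is refused whole. "hand" is the finger opening in mm, from 0 to 94, set as the call begins (left out, the last holds). The fingers move at their own pace and stop on an object; the grip force is fixed at half the most. Time passes only in rows, so rows that repeat a pose let the fingers close, or fill a call up. It gives the time, the measured TCP pose, the force and the opening at its end, in the units of the state.
- env.get_state(): the state, without advancing time (a new reading comes with each control period).
- env.grab_frame(name): name is "scene" or "top" or "wrist"; returns a dict with "pixels" (480x640x3 uint8, red, green, blue), "fx", "fy", "cx", "cy" (pixels), "pose" (4x4, takes a point from camera to world coordinates); the wrist camera has in their place "hand_eye" (4x4, takes a point from camera to tool coordinates, whose origin is the TCP and whose axes are the flange's). Camera axes: x right, y down, z forward; pixel columns grow to the right and rows downward; lengths in m; the calibration is good to about 2 mm. A picture is of the moment at which its call begins: read the wrist's pose just before it. There is no depth.
- env.finish_job(): hands the job in, once; it reports no verdict.
Trained networks look in a picture, given as the dict that the camera call returned (one of the last four; its "shot" number tells which), for a name from the list of things; names that differ only in an ending like _2 or _b are one class to them, and where a whole thing is asked for, a point or a joint stands for the part that bears it (a point fixed in the world has none). Each returns a list of dicts, best first, with "confidence" (0 to 1); they miss things now and then, are a little off and sometimes report something else, mostly with a low value. They report only what shows in the picture. A call takes as long as a camera call. They do not tell look-alikes from the thing itself.
- env.search_frame(label, picture): "bbox" ([left, top, width, height] in pixels, round what is visible of it).
- env.tip_of(label, picture): "centre" ([column, row] in pixels: a listed point, or the origin of a listed thing).
The state is a dict: "t": time; "joints": joint angles; "qvel": joint speeds; "joint_torque": joint torques, N m; "eef_pos": TCP position; "ee_rot": TCP orientation; "force": force on the tool from outside, world axes, zero at the start; "wrist_torque": the same for the moment, N m; "gripper_width": finger opening in m.
Only numpy, scipy, OpenCV 4.12 (cv2) and the standard library are available. Lean on these libraries where they do the work, as an engineer would, in place of code of your own. Each camera call takes 0.05 s, during which the arm holds its last target. There are 200 camera calls.

## Working session

There is one attempt and no reset: what is moved stays moved. The work goes in short steps, Python scripts to look and compute and a tool call to move; the robot and the scene stay as the last step left them, time stands still between calls to the robot, and variables do not carry over. Pictures are saved under pics/ and viewed, about 8 in all and at most 12, crops included, and the job is handed in when it is done.

Besides the shell and the picture viewer there is one more tool, called after "Request:" by a JSON object that holds its "fn" and its "kwargs". arm_command: Moves the arm, as the interface text tells. Its arguments: {"type":"object","properties":{"plan":{"type":"array","items":{"type":"array","items":{"type":"number"}}},"hand":{"type":"number"}},"required":["plan"]}

```bash
mkdir -p pics; ls; cat > h.py <<'E'
import numpy as np,cv2
from cell import env
def save(p,n): cv2.imwrite('pics/'+n+'.png',p['pixels'][:,:,::-1])
def ray(p,uv):
    T=np.array(p['pose']); d=np.array([(uv[0]-p['cx'])/p['fx'],(uv[1]-p['cy'])/p['fy'],1.])
    return T[:3,3],T[:3,:3]@d
def atz(p,uv,z):
    o,d=ray(p,uv); return o+d*(z-o[2])/d[2]
def proj(p,X):
    T=np.array(p['pose']); c=T[:3,:3].T@(np.array(X)-T[:3,3]); return [p['fx']*c[0]/c[2]+p['cx'],p['fy']*c[1]/c[2]+p['cy']]
def wpose(p,s):
    W=np.eye(4);W[:3,:3]=s['ee_rot'];W[:3,3]=s['eef_pos'];p['pose']=W@np.array(p['hand_eye']);return p
def tri(a,ua,b,ub):
    o1,d1=ray(a,ua);o2,d2=ray(b,ub);d1/=np.linalg.norm(d1);d2/=np.linalg.norm(d2)
    A=np.c_[d1,-d2];t=np.linalg.lstsq(A,o2-o1,rcond=None)[0];p,q=o1+t[0]*d1,o2+t[1]*d2
    return (p+q)/2,np.linalg.norm(p-q)
E
python3 - <<'E'
from h import *
np.set_printoptions(precision=4,suppress=True)
s=env.get_state();print(s['eef_pos'],s['ee_rot'],s['force'],s['gripper_width'],env.grip_depth,s['t'])
P={n:env.grab_frame(n) for n in('scene','top')}
P['wrist']=wpose(env.grab_frame('wrist'),s)
for n,p in P.items():
    save(p,n+'0');print(n,np.array(p['pose'])[:3].tolist(),p['fx'])
    for l in['center_thick','center_thin','slot_thick','slot_thin','rack','stand','cap_stray','plate_thick','plate_thin']:
        print(l,[(np.round(r['centre']),round(r['confidence'],2)) for r in env.tip_of(l,p)[:4]])
E
```

```text
pics
[0.222  0.5298 0.2046] [[-0.9223  0.3865 -0.0009]
 [ 0.3865  0.9223 -0.0016]
 [ 0.0002 -0.0018 -1.    ]] [ 0.4516 -0.0406  0.06  ] 0.094014235723321 0.0188 0.0
scene [[0.5673372924482697, -0.566570820802353, 0.5976001184846056, -0.22954161627804454], [-0.8233009780007672, -0.40561187520267805, 0.39705730860613486, -0.565435073089505], [0.01743261943733242, -0.7172701804131516, -0.6965770539356275, 0.8568216973683213]] 515.6354962525595
center_thick [(array([364., 254.]), 0.84)]
center_thin [(array([330., 381.]), 0.74), (array([391., 265.]), 0.6)]
slot_thick [(array([298., 183.]), 0.86)]
slot_thin [(array([336., 186.]), 0.58)]
rack [(array([313., 202.]), 0.59)]
stand [(array([374., 275.]), 0.88)]
cap_stray [(array([402., 237.]), 0.68)]
plate_thick [(array([365., 270.]), 0.76)]
plate_thin [(array([328., 392.]), 0.86), (array([386., 279.]), 0.82)]
top [[-0.022008061385889444, -0.9988243339537907, 0.04319253564913142, 0.398532669356356], [-0.9996966560628521, 0.022463947918176685, 0.010097866144949112, -0.13403706505103885], [-0.011056269297859413, -0.04295719899732765, -0.999015734
[... 220 characters left out ...]
[282., 155.]), 0.61), (array([388., 228.]), 0.6)]
rack [(array([258., 171.]), 0.84)]
stand [(array([383., 232.]), 0.62)]
cap_stray [(array([373., 164.]), 0.47)]
plate_thick [(array([367., 234.]), 0.86), (array([382., 232.]), 0.24)]
plate_thin [(array([393., 231.]), 0.64), (array([420., 368.]), 0.62)]
wrist [[0.3861116946057735, 0.898520341033144, 0.20875573294723887, 0.1625051321971998], [0.9224519394770161, -0.37599084902245766, -0.08782539955195764, 0.5556757984169512], [-0.0004226626876592696, 0.22647754458456223, -0.974016295117899, 0.38429767135946036]] 339.50063306740293
center_thick []
center_thin []
slot_thick []
slot_thin []
rack []
stand []
cap_stray []
plate_thick []
plate_thin []
```

```bash
python3 - <<'E'
import cv2
s=cv2.imread('pics/scene0.png');t=cv2.imread('pics/top0.png')
a=cv2.resize(s[130:330,230:470],None,fx=2.5,fy=2.5,interpolation=2)
b=cv2.resize(t[100:290,190:450],None,fx=3,fy=3,interpolation=2)
cv2.imwrite('pics/s1.png',a);cv2.imwrite('pics/t1.png',b)
E
```

```text
(no output)
```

View pics/scene0.png

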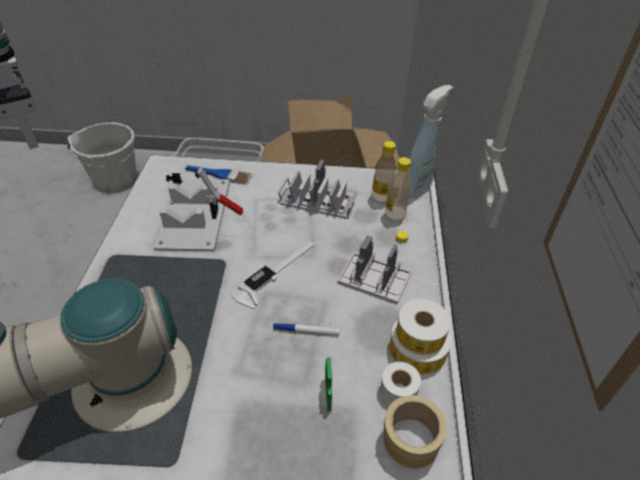

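View pics/t1.png

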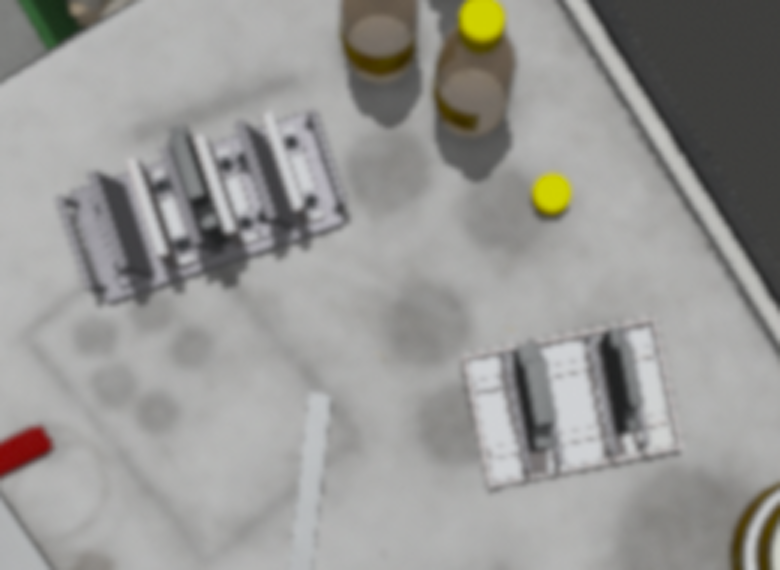

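The scene picture shows the rack at about (317,195), the stand at (375,272), the green look-alike at (328,383) and the cap at (402,237). In the top crop, the thick plate is in the stand's left (+y) place and the thin one in the right. In the rack, the wide slot is on the left, with its white cheek on the -y side.

```bash
python3 - <<'E'
from h import *
np.set_printoptions(precision=4,suppress=True)
a=env.grab_frame('scene');b=env.grab_frame('top')
U={}
for l in['center_thick','center_thin','slot_thick','slot_thin','rack','stand','cap_stray','bottle_t0','plate_thick','plate_thin']:
    A=env.tip_of(l,a)[:3];B=env.tip_of(l,b)[:3]
    for x in A:
        for y in B:
            X,e=tri(a,x['centre'],b,y['centre'])
            if e<.02: print(l,X,round(e,4),round(x['confidence'],2),round(y['confidence'],2))
    for y in B:
        if l in('rack','stand'): print(' z0',atz(b,y['centre'],0))
# stand/rack outlines in top
for n,c,z in[('stand',[(465/3,360/3),(655/3,322/3),(680/3,452/3),(490/3,490/3)],.006),('rack',[(57/3,203/3),(318/3,112/3),(350/3,218/3),(102/3,303/3)],.02)]:
    Q=np.array([atz(b,(u+190,v+100),z) for u,v in c]);print(n,Q.mean(0),Q.tolist())
    print(' edges',[(np.linalg.norm(Q[i]-Q[i-1]).round(4),np.degrees(np.arctan2(*(Q[i]-Q[i-1])[[1,0]])).round(1)) for i in range(4)])
E
```

```text
center_thick [ 0.4702 -0.2125  0.0531] 0.0099 0.94 0.92
center_thin [ 0.1776 -0.3141  0.047 ] 0.0009 0.65 0.71
center_thin [ 0.4796 -0.2687  0.0598] 0.0069 0.64 0.69
slot_thick [0.5978 0.0627 0.0496] 0.0094 0.93 0.73
rack [ 0.6196  0.0167 -0.0039] 0.0101 0.63 0.85
 z0 [0.6159 0.0203 0.    ]
stand [ 0.4745 -0.2474  0.0111] 0.0024 0.74 0.78
 z0 [ 0.4761 -0.2498  0.    ]
cap_stray [ 0.6201 -0.2323 -0.0012] 0.0082 0.47 0.68
bottle_t0 [ 0.731  -0.1056 -0.0142] 0.0078 0.57 0.66
plate_thick [ 0.4763 -0.2146  0.0005] 0.0011 0.76 0.56
plate_thin [ 0.4797 -0.264   0.0112] 0.0031 0.91 0.74
plate_thin [ 0.1798 -0.3177 -0.0016] 0.0022 0.57 0.73
stand [ 0.4692 -0.2428  0.006 ] [[0.5034367690686513, -0.16771406942341488, 0.006000000000000005], [0.527309924199179, -0.30277340243658724, 0.006000000000000005], [0.4348391718062855, -0.31760028611331836, 0.006000000000000005], [0.41103745626869476, -0.18313141187206455, 0.006000000000000005]]
 edges [(np.float64(0.0937), np.float64(9.5)), (np.float64(0.1372), np.float64(-80.0)), (np.float64(0.0937), np.float64(-170.9)), (np.float64(0.1366), np.float64(100.0))]
rack [0.6127 0.0116 0.02  ] [[0.6194318239597715, 0.11702721100974556, 0.020000000000000018], [0.6795635410852023, -0.06796146322088235, 0.020000000000000018], [0.6037548311209641, -0.08897807328059207, 0.020000000000000018], [0.5479149033880371, 0.08616211991132355, 0.02000000000000013]]
 edges [(np.float64(0.0779), np.float64(23.3)), (np.float64(0.1945), np.float64(-72.0)), (np.float64(0.0787), np.float64(-164.5)), (np.float64(0.1838), np.float64(107.7))]
```

Request:
{"fn": "arm_command", "kwargs": {"plan": [[17, -55, 10, 7], [34, -110, 20, 14], [51, -165, 30, 20], [68, -220, 40, 27], [85, -275, 45, 33]], "hand": 40}}

```text
t: 3.22
eef_pos: [0.3078, 0.2538, 0.2513]
ee_rot: [[-0.983, -0.182, 0.002], [-0.182, 0.983, 0.001], [-0.002, 0.0, -1.0]]
force: [0.4, -0.1, 1.1]
gripper_width: 0.0474
```

Request:
{"fn": "arm_command", "kwargs": {"plan": [[17, -55, 0, 0], [34, -110, 0, 0], [51, -165, 0, 0], [68, -220, 0, 0], [85, -275, 0, 0]]}}

```text
t: 3.85
eef_pos: [0.3926, -0.0215, 0.2509]
ee_rot: [[-0.984, -0.178, 0.002], [-0.178, 0.984, 0.0], [-0.002, -0.0, -1.0]]
force: [1.1, 0.3, 0.4]
gripper_width: 0.0401
```

Request:
{"fn": "arm_command", "kwargs": {"plan": [[17, -50, 0, 0], [34, -100, 0, 0], [47, -145, 0, 0], [55, -170, 0, 0], [58, -180, 0, 0]]}}

```text
t: 4.47
eef_pos: [0.4504, -0.2002, 0.2502]
ee_rot: [[-0.984, -0.177, -0.001], [-0.177, 0.984, 0.001], [0.0, 0.001, -1.0]]
force: [-0.9, -0.1, -0.9]
gripper_width: 0.0401
```

```bash
python3 - <<'E'
from h import *
np.set_printoptions(precision=4,suppress=True)
s=env.get_state();p=wpose(env.grab_frame('wrist'),s);save(p,'w1')
import pickle;pickle.dump({k:p[k] for k in('fx','fy','cx','cy','pose')},open('w1.pkl','wb'))
for l,z in[('center_thick',.053),('center_thin',.053),('plate_thick',.008),('plate_thin',.008),('stand',0),('slot_thick',.06),('slot_thin',.06),('rack',0)]:
    for r in env.tip_of(l,p)[:2]: print(l,np.round(r['centre'],1),round(r['confidence'],2),atz(p,r['centre'],z))
E
```

```text
center_thick [299.5 237.9] 0.75 [ 0.4737 -0.2138  0.053 ]
center_thick [283.6 224.3] 0.16 [ 0.4613 -0.234   0.053 ]
center_thin [250.  240.4] 0.57 [ 0.4865 -0.2688  0.053 ]
plate_thick [303.4 228.8] 0.62 [ 0.4715 -0.2111  0.008 ]
plate_thin [258.3 227.9] 0.95 [ 0.4804 -0.2675  0.008 ]
stand [283.6 223.7] 0.66 [ 0.471  -0.2373  0.    ]
rack [303.3 231.7] 0.75 [ 0.4769 -0.2106  0.    ]
```

View pics/w1.png

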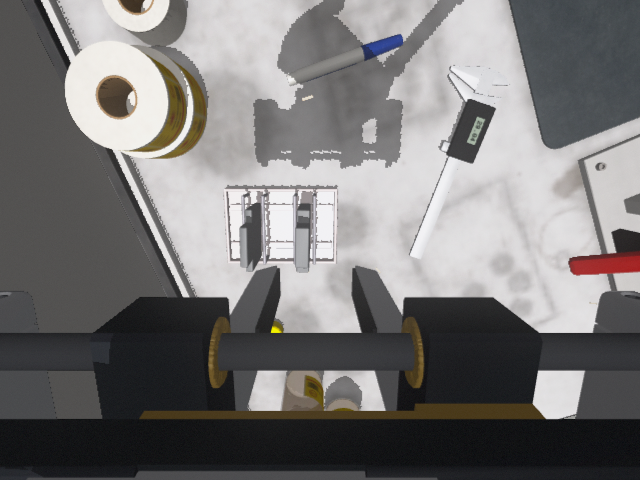

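```bash
python3 - <<'E'
import cv2
s=cv2.imread('pics/w1.png')
cv2.imwrite('pics/w1c.png',cv2.resize(s[180:276,220:345],None,fx=6,fy=6,interpolation=0))
E
```

```text
(no output)
```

View pics/w1c.png

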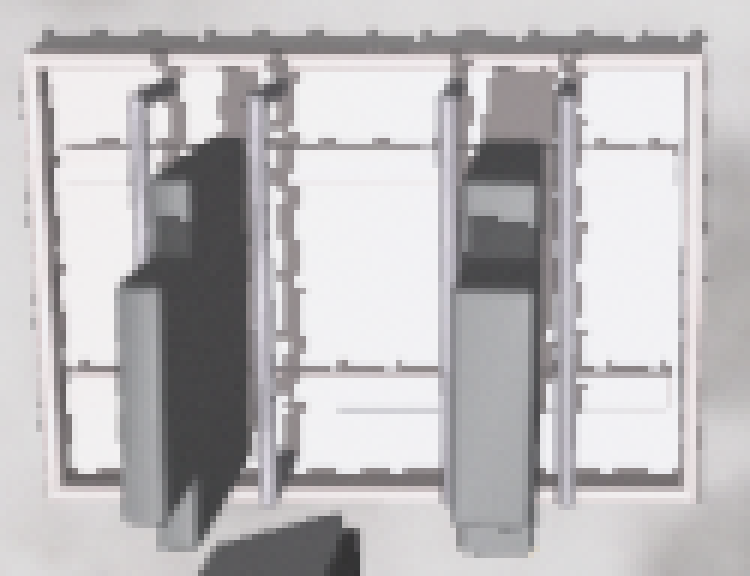

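The crop shows both plates upright between their hoops. The thick plate's tab top is at crop (457..535, 290..524) and the thin one's at (121..163, 288..525). Next I'll convert these at z = 0.098.

```bash
python3 - <<'E'
from h import *
import pickle
np.set_printoptions(precision=4,suppress=True)
p=pickle.load(open('w1.pkl','rb'))
f=lambda c,z:np.array([atz(p,(u/6+220-.5,v/6+180-.5),z)[:2] for u,v in c])
an=lambda d:np.degrees(np.arctan2(d[1],d[0])).round(1)
for n,c in[('thick',[(457,290),(535,290),(533,524),(457,524)]),('thin',[(121,288),(160,288),(163,525),(124,525)])]:
    Q=f(c,.098);print(n,Q.mean(0),'w',np.linalg.norm(Q[1]-Q[0]),np.linalg.norm(Q[2]-Q[3]),'len',np.linalg.norm(Q[3]-Q[0]),'ang',an((Q[3]-Q[0]+Q[2]-Q[1])))
Q=f([(27,57),(703,57),(697,497),(50,497)],.006)
print(Q.mean(0),an(Q[1]-Q[0]+Q[2]-Q[3]),an(Q[3]-Q[0]+Q[2]-Q[1]),np.linalg.norm(Q[1]-Q[0]),np.linalg.norm(Q[2]-Q[1]))
E
```

```text
thick [ 0.4727 -0.2093] w 0.01293691374087237 0.012949098504889789 len 0.040596499744368214 ang 9.5
thin [ 0.4831 -0.2678] w 0.006461395810522187 0.0066398671453432815 len 0.04112142807020532 ang 8.1
[ 0.4741 -0.2395] 100.2 10.0 0.139464688342379 0.09470398997831975
```

Request:
{"fn": "arm_command", "kwargs": {"plan": [[22, -9, -55, 0], [22, -9, -110, 0], [22, -9, -160, 0], [22, -9, -184, 0], [22, -9, -184, 0]], "hand": 40}}

```text
t: 5.55
eef_pos: [0.4708, -0.2074, 0.0649]
ee_rot: [[-0.984, -0.179, -0.004], [-0.179, 0.984, 0.002], [0.003, 0.003, -1.0]]
force: [0.3, -0.7, 0.4]
gripper_width: 0.0401
```

Request:
{"fn": "arm_command", "kwargs": {"plan": [[0, 0, 0, 0], [0, 0, 0, 0], [0, 0, 0, 0], [0, 0, 0, 0], [0, 0, 0, 0]], "hand": 0}}

```text
t: 6.18
eef_pos: [0.473, -0.2091, 0.0676]
ee_rot: [[-0.984, -0.178, 0.002], [-0.178, 0.984, -0.001], [-0.002, -0.001, -1.0]]
force: [-0.6, -0.2, 6.6]
gripper_width: 0.0136
```

Request:
{"fn": "arm_command", "kwargs": {"plan": [[0, 0, 25, 0], [0, 0, 80, 0], [0, 0, 135, 0], [10, 10, 180, 4], [35, 50, 184, 8]]}}

```text
t: 6.8
eef_pos: [0.5089, -0.1606, 0.2543]
ee_rot: [[-0.95, -0.312, 0.007], [-0.312, 0.95, -0.004], [-0.005, -0.006, -1.0]]
force: [-0.1, 0.4, -2.0]
gripper_width: 0.0138
```

Request:
{"fn": "arm_command", "kwargs": {"plan": [[35, 40, 0, 0], [70, 85, 0, 0], [105, 130, 0, 0], [130, 170, 0, 0], [142, 189, 0, 0]]}}

```text
t: 7.42
eef_pos: [0.6497, 0.0325, 0.2493]
ee_rot: [[-0.949, -0.316, -0.002], [-0.316, 0.949, 0.0], [0.002, 0.001, -1.0]]
force: [-0.9, -0.7, -1.2]
gripper_width: 0.0138
```

Request:
{"fn": "arm_command", "kwargs": {"plan": [[0, 0, 0, 0], [0, 0, 0, 0], [0, 0, 0, 0], [0, 0, 0, 0], [0, 0, 0, 0]]}}

```text
t: 8.05
eef_pos: [0.649, 0.0297, 0.2507]
ee_rot: [[-0.95, -0.313, 0.0], [-0.313, 0.95, 0.0], [-0.0, -0.0, -1.0]]
force: [0.3, -0.1, -0.7]
gripper_width: 0.0134
```

```bash
python3 - <<'E'
from h import *
np.set_printoptions(precision=4,suppress=True)
s=env.get_state();p=wpose(env.grab_frame('wrist'),s);save(p,'w2');print(s['eef_pos'],s['force'],s['t'])
import pickle;pickle.dump({k:p[k] for k in('fx','fy','cx','cy','pose')},open('w2.pkl','wb'))
for l,z in[('slot_thick',.06),('slot_thin',.06),('rack',0)]:
    for r in env.tip_of(l,p)[:2]: print(l,np.round(r['centre'],1),round(r['confidence'],2),atz(p,r['centre'],z))
    for r in env.search_frame(l,p)[:1]: print(r)
for r in env.tip_of('center_thick',p):print(r)
i=p['pixels'][130:340,170:470,::-1]; cv2.imwrite('pics/w2c.png',cv2.resize(i,None,fx=2.6,fy=2.6,interpolation=0))
E
```

```text
[0.649  0.0297 0.2507] [ 0.3491 -0.1479 -0.7365] 8.05
slot_thick [352.9 191.7] 0.56 [0.6057 0.0585 0.06  ]
{'bbox': [229.7, 152.1, 166.2, 73.5], 'confidence': 0.71}
slot_thin [261.  188.3] 0.75 [ 0.6333 -0.0371  0.06  ]
{'bbox': [229.5, 150.9, 171.1, 78.6], 'confidence': 0.9}
rack [310.1 192.3] 0.62 [0.6262 0.0155 0.    ]
{'bbox': [227.8, 152.8, 167.9, 73.3], 'confidence': 0.94}
```

View pics/w2c.png

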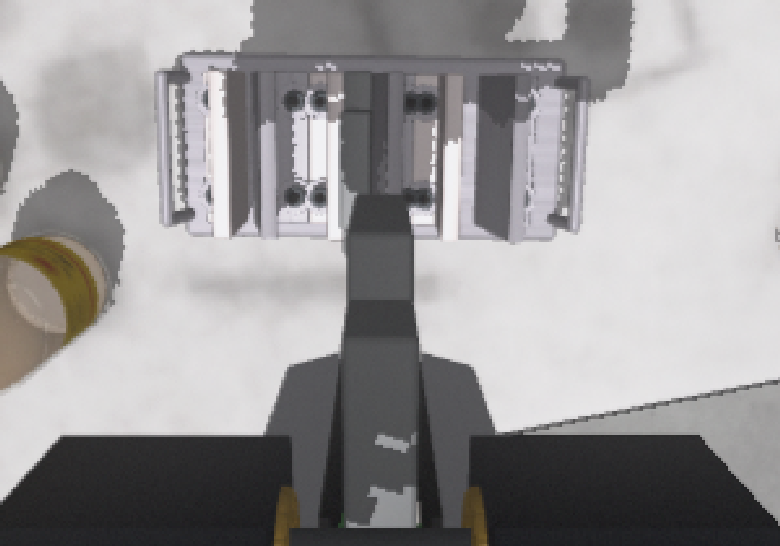

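```bash
python3 - <<'E'
import cv2
s=cv2.imread('pics/w2.png')[148:228,226:400]
a=cv2.resize(s[:,:74],None,fx=7,fy=7,interpolation=0);b=cv2.resize(s[:,100:],None,fx=7,fy=7,interpolation=0)
print(a.shape)
cv2.imwrite('pics/w2d.png',cv2.resize(s,None,fx=4.5,fy=7,interpolation=0))
E
```

```text
(560, 518, 3)
```

View pics/w2d.png

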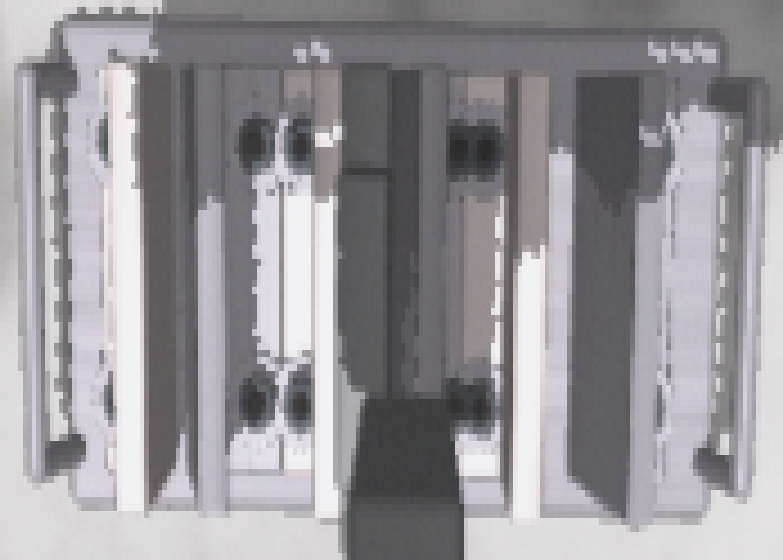

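Picture w2d shows the wide slot's cheek with its +y top edge from (548,75) to (538,520). The narrow slot's is from (133,65) to (149,515). The held plate's foot is at about full-image (317,205).

```bash
python3 - <<'E'
from h import *
import pickle
np.set_printoptions(precision=4,suppress=True)
p=pickle.load(open('w2.pkl','rb'))
s=env.get_state();R=np.array(s['ee_rot']);t=np.array(s['eef_pos'])
g=lambda x,y,z:atz(p,(x/4.5+225.5,y/7+147.5),z)
def edge(n,a,b,z):
    A,B=g(*a,z),g(*b,z); print(n,A,B,'mid',(A+B)/2,'len',np.linalg.norm(B-A),'ang',np.degrees(np.arctan2(*(A-B)[[1,0]]))%180); return A,B
W=edge('wideface',(548,75),(538,520),.06)
N=edge('narrface',(133,65),(149,515),.06)
M=edge('midface',(340,68),(340,515),.06)
edge('stripW',(638,80),(628,525),.06)
edge('stripN',(196,68),(201,515),.06)
Q=np.array([g(x,y,.008) for x,y in[(60,22),(725,35),(708,508),(75,508)]]);print('base',Q.mean(0),Q.tolist(),[np.linalg.norm(Q[i]-Q[i-1]) for i in range(4)])
# lateral coordinate in tool frame
f=lambda X:(R.T@(X-t))
for z,c in[(.193,[(358,195),(406,195)]),(.193+.062,[(348,232),(413,232)])]:
    for u,v in c: print('plate tool',z,f(atz(p,(u/2.6+169.5,v/2.6+129.5),z)))
E
```

```text
wideface [0.5743 0.041  0.06  ] [0.6396 0.0614 0.06  ] mid [0.6069 0.0512 0.06  ] len 0.06837195490882465 ang 17.39177655825955
narrface [ 0.6035 -0.0523  0.06  ] [ 0.6687 -0.0296  0.06  ] mid [ 0.6361 -0.041   0.06  ] len 0.06902322355490498 ang 19.16936911277685
midface [ 0.5887 -0.0059  0.06  ] [0.654  0.0149 0.06  ] mid [0.6213 0.0045 0.06  ] len 0.0685865279552614 ang 17.675124208516905
stripW [0.5684 0.0614 0.06  ] [0.6334 0.0827 0.06  ] mid [0.6009 0.072  0.06  ] len 0.06843443094036963 ang 18.16176646045099
stripN [ 0.5993 -0.0381  0.06  ] [ 0.6647 -0.0175  0.06  ] mid [ 0.632  -0.0278  0.06  ] len 0.06858204116244743 ang 17.471155154628207
base [0.6179 0.0162 0.008 ] [[0.6049347014217064, -0.08149531799312945, 0.008000000000000007], [0.5513030475311206, 0.08816777766352961, 0.008000000000000007], [0.6298967961798415, 0.11318492573315726, 0.008000000000000007], [0.685334859567957, -0.05517505775812935, 0.008000000000000007]] [np.float64(0.08459870878908406), np.float64(0.1779379676371522), np.float64(0.08247930058018192), np.float64(0.17725253993500634)]
plate tool 0.193 [ 0.0353 -0.0061  0.0574]
plate tool 0.193 [0.0353 0.0068 0.0574]
plate tool 0.255 [ 0.0357 -0.0067 -0.0046]
plate tool 0.255 [ 0.0356  0.0064 -0.0046]
```

Request:
{"fn": "arm_command", "kwargs": {"plan": [[-45, 31, 0, -0.4], [-45, 31, -40, -0.4], [-45, 31, -80, -0.4], [-45, 31, -115, -0.4], [-45, 31, -122, -0.4]]}}

```text
t: 9.07
eef_pos: [0.6023, 0.0615, 0.1261]
ee_rot: [[-0.952, -0.307, -0.005], [-0.307, 0.952, 0.0], [0.005, 0.002, -1.0]]
force: [-0.5, -0.3, -1.2]
gripper_width: 0.0141
```

Request:
{"fn": "arm_command", "kwargs": {"plan": [[0, 0, -5, 0], [0, 0, -10, 0], [0, 0, -15, 0], [0, 0, -20, 0], [0, 0, -20, 0]]}}

```text
t: 9.7
eef_pos: [0.604, 0.0613, 0.1082]
ee_rot: [[-0.952, -0.307, -0.001], [-0.307, 0.952, 0.0], [0.001, 0.0, -1.0]]
force: [-0.5, 0.0, -1.7]
gripper_width: 0.0141
```

Request:
{"fn": "arm_command", "kwargs": {"plan": [[0.3, -1, 0, 0], [0.6, -1.9, 0, 0], [0.8, -2.4, 0, 0], [0.9, -2.9, 0, 0], [0.9, -2.9, 0, 0]]}}

```text
t: 10.32
eef_pos: [0.6051, 0.0587, 0.1086]
ee_rot: [[-0.952, -0.307, 0.0], [-0.307, 0.952, 0.001], [-0.0, 0.001, -1.0]]
force: [-0.7, 0.6, -0.8]
gripper_width: 0.0137
```

Request:
{"fn": "arm_command", "kwargs": {"plan": [[0.15, -0.5, 0, 0], [0.3, -1, 0, 0], [0.45, -1.4, 0, 0], [0.45, -1.4, 0, 0], [0.45, -1.4, 0, 0]]}}

```text
t: 10.95
eef_pos: [0.6053, 0.0583, 0.1086]
ee_rot: [[-0.952, -0.306, -0.0], [-0.306, 0.952, 0.002], [-0.0, 0.003, -1.0]]
force: [-0.8, 5.6, 1.1]
gripper_width: 0.0139
```

Request:
{"fn": "arm_command", "kwargs": {"plan": [[-0.2, 0.7, -3, 0], [-0.2, 0.7, -6, 0], [-0.2, 0.7, -9, 0], [-0.2, 0.7, -12, 0], [-0.2, 0.7, -14, 0]]}}

```text
t: 11.58
eef_pos: [0.605, 0.0584, 0.0942]
ee_rot: [[-0.952, -0.306, -0.001], [-0.306, 0.952, 0.001], [0.0, 0.001, -1.0]]
force: [-1.6, 5.3, 1.6]
gripper_width: 0.0136
```

Request:
{"fn": "arm_command", "kwargs": {"plan": [[-0.1, 0.4, -1.5, 0], [-0.1, 0.4, -3, 0], [-0.1, 0.4, -4.5, 0], [-0.1, 0.4, -6, 0], [-0.1, 0.4, -6, 0]]}}

```text
t: 12.2
eef_pos: [0.605, 0.0584, 0.0882]
ee_rot: [[-0.952, -0.307, -0.001], [-0.307, 0.952, 0.001], [0.0, 0.001, -1.0]]
force: [-1.3, 5.5, 0.5]
gripper_width: 0.0136
```

Request:
{"fn": "arm_command", "kwargs": {"plan": [[-0.1, 0.4, -1, 0], [-0.1, 0.4, -2, 0], [-0.1, 0.4, -3, 0], [-0.1, 0.4, -4, 0], [-0.1, 0.4, -4, 0]]}}

```text
t: 12.82
eef_pos: [0.6053, 0.0585, 0.0847]
ee_rot: [[-0.952, -0.307, 0.0], [-0.307, 0.952, 0.0], [-0.0, -0.0, -1.0]]
force: [-1.6, 5.3, 2.4]
gripper_width: 0.0135
```

Request:
{"fn": "arm_command", "kwargs": {"plan": [[0, 0, -0.5, 0], [0, 0, -1, 0], [0, 0, -1.5, 0], [0, 0, -1.5, 0], [0, 0, -1.5, 0]]}}

```text
t: 13.45
eef_pos: [0.6054, 0.0585, 0.0841]
ee_rot: [[-0.952, -0.307, 0.001], [-0.307, 0.952, -0.0], [-0.001, -0.0, -1.0]]
force: [-3.0, 4.2, 8.8]
gripper_width: 0.0137
```

Request:
{"fn": "arm_command", "kwargs": {"plan": [[0, 0, -0.4, 0], [0, 0, -0.8, 0], [0, 0, -0.8, 0], [0, 0, -0.8, 0], [0, 0, -0.8, 0]]}}

```text
t: 14.08
eef_pos: [0.6055, 0.0585, 0.0839]
ee_rot: [[-0.952, -0.307, 0.001], [-0.307, 0.952, 0.0], [-0.001, -0.0, -1.0]]
force: [-2.5, 4.4, 11.0]
gripper_width: 0.0138
```

Request:
{"fn": "arm_command", "kwargs": {"plan": [[0, 0, -0.4, 0], [0, 0, -0.8, 0], [0, 0, -1.0, 0], [0, 0, -1.0, 0], [0, 0, -1.0, 0]]}}

```text
t: 14.7
eef_pos: [0.6056, 0.0586, 0.0838]
ee_rot: [[-0.952, -0.307, 0.002], [-0.307, 0.952, 0.0], [-0.002, -0.001, -1.0]]
force: [-4.7, 3.9, 15.0]
gripper_width: 0.014
```

```bash
python3 - <<'E'
from h import *
s=env.get_state();print(s['force'],s['eef_pos'],s['t'],s['wrist_torque'])
E
```

```text
[-4.65009205  3.8932285  15.01513231] [0.60555271 0.05858259 0.08379091] 14.7 [ 0.94168941  1.0533492  -0.30292068]
```

Request:
{"fn": "arm_command", "kwargs": {"plan": [[0, 0, 0.4, 0], [0, 0, 0.8, 0], [0, 0, 1.2, 0], [0, 0, 1.6, 0], [0, 0, 1.6, 0]]}}

```text
t: 15.32
eef_pos: [0.6055, 0.0585, 0.0838]
ee_rot: [[-0.952, -0.307, 0.001], [-0.307, 0.952, 0.0], [-0.001, -0.0, -1.0]]
force: [-2.5, 4.6, 7.8]
gripper_width: 0.0135
```

Request:
{"fn": "arm_command", "kwargs": {"plan": [[0, 0, 0, 0], [0, 0, 0, 0], [0, 0, 0, 0], [0, 0, 0, 0], [0, 0, 0, 0]], "hand": 34}}

```text
t: 15.95
eef_pos: [0.6052, 0.0584, 0.0827]
ee_rot: [[-0.952, -0.307, -0.0], [-0.307, 0.952, -0.0], [0.0, -0.0, -1.0]]
force: [0.4, 0.3, -0.5]
gripper_width: 0.0337
```

Request:
{"fn": "arm_command", "kwargs": {"plan": [[0, 0, 30, 0], [0, 0, 80, 0], [0, 0, 130, 0], [0, 0, 155, 0], [0, 0, 160, 0]]}}

```text
t: 16.58
eef_pos: [0.6062, 0.0585, 0.2449]
ee_rot: [[-0.952, -0.307, 0.004], [-0.307, 0.952, -0.0], [-0.004, -0.001, -1.0]]
force: [0.0, -0.0, -0.5]
gripper_width: 0.0338
```

```bash
python3 - <<'E'
from h import *
s=env.get_state();p=wpose(env.grab_frame('wrist'),s);save(p,'w3');print(s['eef_pos'],s['force'],s['t'])
import pickle;pickle.dump({k:p[k] for k in('fx','fy','cx','cy','pose')},open('w3.pkl','wb'))
cv2.imwrite('pics/w3c.png',cv2.resize(p['pixels'][130:290,200:400,::-1],None,fx=3.7,fy=3.7,interpolation=0))
E
```

```text
[0.60616956 0.0584982  0.24486161] [ 0.04856549 -0.01940416 -0.50841189] 16.575
```

View pics/w3c.png

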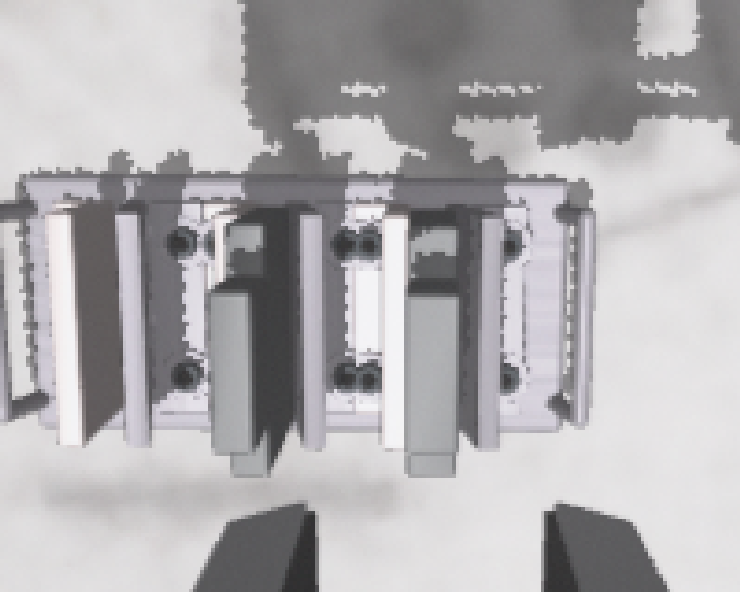

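The thick plate stands square against its cheek, with its tab top at crop (408..458, 292..452) and parallel to the cheek. Next is the thin plate.

Request:
{"fn": "arm_command", "kwargs": {"plan": [[-18, -55, 0, -3], [-38, -110, 0, -6], [-58, -165, 0, -7.8], [-78, -220, 0, -7.8], [-98, -270, 0, -7.8]], "hand": 34}}

```text
t: 17.25
eef_pos: [0.5055, -0.2128, 0.2407]
ee_rot: [[-0.985, -0.175, -0.003], [-0.175, 0.985, 0.002], [0.003, 0.002, -1.0]]
force: [-0.3, -0.0, -0.9]
gripper_width: 0.034
```

Request:
{"fn": "arm_command", "kwargs": {"plan": [[-24, -56, 0, 0], [-24, -56, -55, 0], [-24, -56, -110, 0], [-24, -56, -160, 0], [-24, -56, -176, 0]]}}

```text
t: 17.88
eef_pos: [0.48, -0.2653, 0.0624]
ee_rot: [[-0.985, -0.175, -0.007], [-0.175, 0.985, 0.005], [0.006, 0.007, -1.0]]
force: [0.7, 0.0, 1.3]
gripper_width: 0.0338
```

Request:
{"fn": "arm_command", "kwargs": {"plan": [[0, 0, 0, 0], [0, 0, 0, 0], [0, 0, 0, 0], [0, 0, 0, 0], [0, 0, 0, 0]], "hand": 34}}

```text
t: 18.5
eef_pos: [0.4834, -0.2676, 0.0674]
ee_rot: [[-0.985, -0.175, 0.001], [-0.175, 0.985, -0.001], [-0.001, -0.001, -1.0]]
force: [0.0, -0.6, -0.4]
gripper_width: 0.034
```

Request:
{"fn": "arm_command", "kwargs": {"plan": [[0, 0, 0, 0], [0, 0, 0, 0], [0, 0, 0, 0], [0, 0, 0, 0], [0, 0, 0, 0]], "hand": 0}}

```text
t: 19.12
eef_pos: [0.4831, -0.2675, 0.0667]
ee_rot: [[-0.985, -0.175, -0.0], [-0.175, 0.985, 0.0], [0.0, 0.0, -1.0]]
force: [-0.3, -0.8, -0.4]
gripper_width: 0.0075
```

Request:
{"fn": "arm_command", "kwargs": {"plan": [[0, 0, 25, 0], [0, 0, 80, 0], [0, 0, 135, 0], [10, 15, 178, 4], [35, 55, 183, 7.7]]}}

```text
t: 19.75
eef_pos: [0.5198, -0.2143, 0.2537]
ee_rot: [[-0.953, -0.304, 0.006], [-0.304, 0.953, -0.004], [-0.005, -0.006, -1.0]]
force: [-0.1, 0.9, -1.9]
gripper_width: 0.0081
```

Request:
{"fn": "arm_command", "kwargs": {"plan": [[33, 50, 0, 0], [63, 98, 0, 0], [93, 142, 0, 0], [110, 170, 0, 0], [116, 178, 0, 0]]}}

```text
t: 20.38
eef_pos: [0.6346, -0.0327, 0.249]
ee_rot: [[-0.952, -0.308, -0.001], [-0.308, 0.952, 0.0], [0.001, 0.001, -1.0]]
force: [-0.5, 0.0, -1.9]
gripper_width: 0.0078
```

Request:
{"fn": "arm_command", "kwargs": {"plan": [[0, 0, 0, 0], [0, 0, -40, 0], [0, 0, -80, 0], [0, 0, -115, 0], [0, 0, -122, 0]]}}

```text
t: 21.0
eef_pos: [0.6316, -0.0359, 0.1255]
ee_rot: [[-0.953, -0.303, -0.006], [-0.303, 0.953, 0.0], [0.005, 0.002, -1.0]]
force: [0.3, -1.1, -0.2]
gripper_width: 0.0078
```

Next, down to about 8 mm below the mouth.

Request:
{"fn": "arm_command", "kwargs": {"plan": [[0, 0, 0, 0], [0, 0, -5, 0], [0, 0, -10, 0], [0, 0, -15, 0], [0, 0, -18, 0]]}}

```text
t: 21.62
eef_pos: [0.6341, -0.0343, 0.1095]
ee_rot: [[-0.952, -0.305, -0.0], [-0.305, 0.952, 0.0], [0.0, 0.0, -1.0]]
force: [-0.6, -0.6, -1.2]
gripper_width: 0.0081
```

Request:
{"fn": "arm_command", "kwargs": {"plan": [[0.25, -0.8, 0, 0], [0.5, -1.6, 0, 0], [0.75, -2.4, 0, 0], [0.75, -2.4, 0, 0], [0.75, -2.4, 0, 0]]}}

```text
t: 22.25
eef_pos: [0.635, -0.0368, 0.1099]
ee_rot: [[-0.952, -0.305, 0.0], [-0.305, 0.952, 0.0], [-0.0, 0.0, -1.0]]
force: [-0.1, 1.3, -0.6]
gripper_width: 0.0081
```

Request:
{"fn": "arm_command", "kwargs": {"plan": [[0.1, -0.3, 0, 0], [0.2, -0.6, 0, 0], [0.3, -0.9, 0, 0], [0.3, -0.9, 0, 0], [0.3, -0.9, 0, 0]]}}

```text
t: 22.88
eef_pos: [0.6351, -0.0371, 0.1099]
ee_rot: [[-0.952, -0.305, -0.0], [-0.305, 0.952, 0.001], [-0.0, 0.001, -1.0]]
force: [-0.6, 4.5, 0.6]
gripper_width: 0.0077
```

Request:
{"fn": "arm_command", "kwargs": {"plan": [[-0.1, 0.4, -3, 0], [-0.1, 0.4, -6, 0], [-0.1, 0.4, -9, 0], [-0.1, 0.4, -12, 0], [-0.1, 0.4, -12, 0]]}}

```text
t: 23.5
eef_pos: [0.6348, -0.0371, 0.0971]
ee_rot: [[-0.952, -0.305, -0.001], [-0.305, 0.952, 0.001], [0.001, 0.001, -1.0]]
force: [-0.6, 4.1, -2.4]
gripper_width: 0.008
```

Request:
{"fn": "arm_command", "kwargs": {"plan": [[0, 0.2, -1, 0], [0, 0.2, -2, 0], [0, 0.2, -3, 0], [0, 0.2, -4, 0], [0, 0.2, -4, 0]]}}

```text
t: 24.12
eef_pos: [0.6353, -0.037, 0.0947]
ee_rot: [[-0.952, -0.305, 0.001], [-0.305, 0.952, 0.0], [-0.001, 0.0, -1.0]]
force: [-1.5, 4.8, 4.0]
gripper_width: 0.0076
```

Request:
{"fn": "arm_command", "kwargs": {"plan": [[0, 0, -0.5, 0], [0, 0, -1, 0], [0, 0, -1.5, 0], [0, 0, -1.5, 0], [0, 0, -1.5, 0]]}}

```text
t: 24.75
eef_pos: [0.6353, -0.037, 0.0945]
ee_rot: [[-0.952, -0.305, 0.002], [-0.305, 0.952, 0.0], [-0.001, -0.0, -1.0]]
force: [-3.7, 4.9, 10.3]
gripper_width: 0.0079
```

Request:
{"fn": "arm_command", "kwargs": {"plan": [[0, 0, -0.4, 0], [0, 0, -0.8, 0], [0, 0, -1.1, 0], [0, 0, -1.1, 0], [0, 0, -1.1, 0]]}}

```text
t: 25.38
eef_pos: [0.6354, -0.037, 0.0943]
ee_rot: [[-0.952, -0.305, 0.002], [-0.305, 0.952, -0.0], [-0.002, -0.001, -1.0]]
force: [-4.3, 4.9, 14.1]
gripper_width: 0.0078
```

Request:
{"fn": "arm_command", "kwargs": {"plan": [[0, 0, 0.4, 0], [0, 0, 0.8, 0], [0, 0, 1.2, 0], [0, 0, 1.6, 0], [0, 0, 1.6, 0]]}}

```text
t: 26.0
eef_pos: [0.6354, -0.037, 0.0943]
ee_rot: [[-0.952, -0.305, 0.001], [-0.305, 0.952, 0.0], [-0.001, -0.0, -1.0]]
force: [-2.9, 4.9, 7.6]
gripper_width: 0.0077
```

Request:
{"fn": "arm_command", "kwargs": {"plan": [[0, 0, 0, 0], [0, 0, 0, 0], [0, 0, 0, 0], [0, 0, 0, 0], [0, 0, 0, 0]], "hand": 30}}

```text
t: 26.62
eef_pos: [0.6352, -0.0374, 0.0926]
ee_rot: [[-0.952, -0.305, -0.0], [-0.305, 0.952, -0.0], [0.0, -0.0, -1.0]]
force: [0.2, 0.5, -0.1]
gripper_width: 0.0298
```

Request:
{"fn": "arm_command", "kwargs": {"plan": [[0, 0, 30, 0], [0, 0, 80, 0], [0, 0, 130, 0], [0, 0, 150, 0], [0, 0, 155, 0]]}}

```text
t: 27.25
eef_pos: [0.6359, -0.0373, 0.2495]
ee_rot: [[-0.952, -0.305, 0.003], [-0.305, 0.952, -0.001], [-0.003, -0.002, -1.0]]
force: [-0.8, 0.6, -0.0]
gripper_width: 0.0299
```

Request:
{"fn": "arm_command", "kwargs": {"plan": [[0, 20, 0, 0], [0, 40, 0, 0], [0, 60, 0, 0], [0, 60, 0, 0], [0, 60, 0, 0]]}}

```text
t: 27.88
eef_pos: [0.6351, 0.023, 0.2476]
ee_rot: [[-0.952, -0.306, -0.0], [-0.306, 0.952, -0.001], [0.001, -0.0, -1.0]]
force: [0.2, -0.6, -0.1]
gripper_width: 0.0299
```

```bash
python3 - <<'E'
from h import *
s=env.get_state();p=wpose(env.grab_frame('wrist'),s);print(s['eef_pos'],s['force'],s['t'],s['gripper_width'])
t=env.grab_frame('top')
for l in('cap_stray','bottle_t0'):print(l,[np.round(r['centre']) for r in env.tip_of(l,t)[:2]])
a=cv2.resize(p['pixels'][120:290,190:410,::-1],(780,600),interpolation=0)
cv2.imwrite('pics/w4c.png',a);save(t,'t2')
E
```

```text
[0.63507785 0.02302892 0.24755597] [ 0.22326635 -0.57459907 -0.14483667] 27.875 0.029908090188909154
cap_stray [array([373., 165.])]
bottle_t0 [array([317., 116.])]
```

View pics/w4c.png

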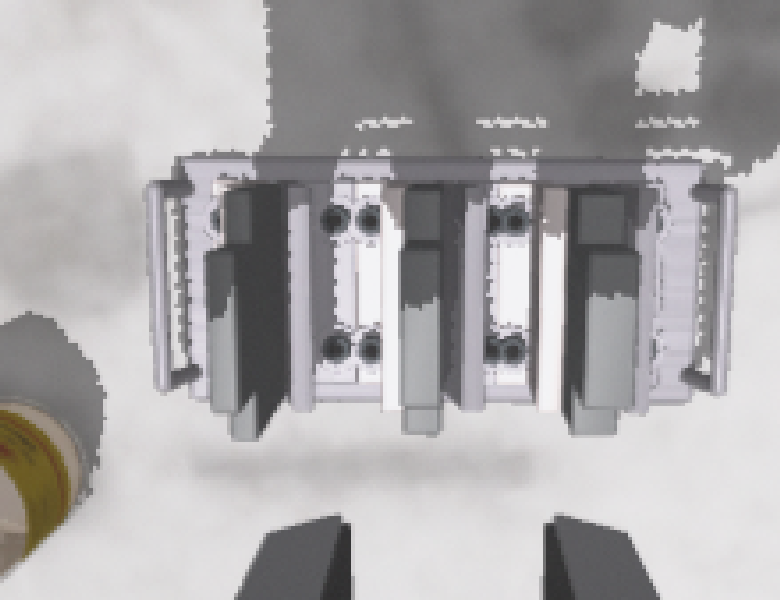

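The picture shows both plates upright and parallel to their cheeks. The thin plate's tab is at (208..240, 250..412) and the thick plate's at (585..640, 250..410). The cap reads the same as at the start.

```bash
python3 -c "
from cell import env
print(env.finish_job())"
```

```text
the job is handed in; nothing more can be done
None
```

Both plates are in the rack and the job is handed in, at about 28 s of the 67 s allowed. The thick plate is in the wide slot and the thin plate in the narrow one. I lowered each against its white cheek and pressed it down until it wedged against the strip.

- **Push:** the last readings before easing off and letting go were 15.0 N for the thick plate and 14.1 N for the thin, good to about 1 N.
- **Depth:** the thin plate's foot stopped about 24 mm below the slot mouth and the thick plate's about 35 mm, both within the 20 to 45 mm range.
- **Plates standing:** the last wrist picture shows both plates upright and square to their cheeks, and neither shifted visibly when released. I did not test tightness by pulling on them.
- **Cap and bottles:** the cap was in the same place in the overhead picture (within a pixel). I had no starting pixel reading for the bottles, so I can't confirm those the same way, but the tool's path stayed clear of them.
- **Disagreement:** the rack base's centre, as I measured it, sat about 6 mm off what the slot positions implied. I went by the cheek faces instead, and both plates touched their cheeks within about 0.3 mm of where I expected.

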